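# Fit the metering sleeve and hold the seed doser's slide at the mark

### The job

Of the three orange metering sleeves, stand the one that fits the round socket in the blue seed doser upright and fully down in it, and let go of it. Then pull the doser's black spring-return slide out by its tab until the red pointer stands level with the green clip on the rail, and keep it there: the job finishes while you are still holding the slide at the mark. Leave the two other sleeves, the two potted seedlings and the bottle where they stand.

Things in the scene. Friction and masses are not known exactly. Their poses are not given: they have to be found in the camera images.
- small (a point): centre (30 mm above its foot) of the small orange plastic sleeve: an upright open tube 60 mm tall, 32 mm outer diameter, 6 mm wall, 50 g, standing loose on the bench. Too loose in the socket: the wrong one; leave it.
- medium (a point): centre (30 mm above its foot) of the medium orange sleeve: upright open tube 60 mm tall, 40 mm outer diameter, 6 mm wall, 50 g, standing loose on the bench; z axis along the tube. This one fits the socket.
- large (a point): centre (30 mm above its foot) of the large orange sleeve: upright open tube 60 mm tall, 48 mm outer diameter, 6 mm wall, 50 g. Too wide for the socket: the wrong one; leave it.
- socket (a point): mouth centre of the round socket in the top of the blue doser block (fixed; 90 mm in x, 100 in y, 70 high). Bore 43 mm, flat floor 22 mm below the mouth: a seated sleeve stands 38 mm proud. Axes: the slide pulls out along -x, y points to the side of the scale rail, z up. A grey hopper jar with a white lid, 60 mm wide, stands 87 mm along +x, lid 90 mm above the bench.
- tab (a point): grip point on the slide's upright black tab, 15 mm below its top edge, in its middle; moves with the slide. Tab 12 mm thick (doser's x), 44 mm wide (y), top 104 mm above the bench; a steel blade below it, blade top at 36 mm. Same axes as the socket. With the slide home the tab is straight out along -x from the socket, 95 mm from its axis, 44 mm clear of the block.
- slide (a joint): how far the slide is pulled out, in m: 0 home (spring closed), 0.07 at its stop. A spring pulls it back home: about 4.5 N at home plus 1.5 N per 10 mm of pull (12 N at 50 mm); it springs home if let go.
- pointer (a point): tip of the thin red pointer on the side of the tab (58 mm above the bench, level with the middle of the tab's thickness); moves with the slide.
- mark (a point): centre of the green clip on the aluminium scale rail beside the slide, 58 mm above the bench; clip 10 mm along the doser's x, 16 mm along y, 16 mm high, fixed; its place along the rail differs, 22 to 55 mm of pull from home. Same axes as the socket. The slide is at the mark when pointer and clip agree in x of these axes.
- pot_a: black seedling pot, 72 mm wide at the rim and 62 mm tall, 160 g, green blades to about 135 mm; origin under its centre. Leave it.
- pot_b: a second seedling pot like pot_a. Leave it.
- bottle: white bottle with a green cap, 56 mm wide and 150 mm tall, 300 g; origin under its centre. Leave it.
Things that resemble listed ones, but are neither listed nor needed, are in the scene too. Leave any purple look-alike of the bottle alone.

How it is judged (in metres and radians):
On the way, in this order (a step that is already met when the one before it is completed fails the run):
1. the medium sleeve stands fully down in the socket, upright and let go, with the slide still in (horizontal distance between medium and socket below 0.004 m and z of medium in the frame of socket below 0.011 m and angle between medium's own z axis and vertical below 0.12 rad and contact force between the fingers and sleeve_medium below 0.1 N and value of joint slide below 0.01 m), for 0.2 s.
2. the slide is drawn out by the fingers to the mark (x of pointer in the frame of mark between -0.005 and 0.005 m and contact force between the fingers and slide above 2 N), for 0.3 s.
At the end, for the whole second after the job is handed in: It finishes holding: for the last second the fingers alone hold the slide still, pointer within 5 mm of the clip's middle along the slide; the medium sleeve stands upright on the socket's floor (within 3 mm), within 4 mm of its axis, untouched (all of step 2 and velocity of joint slide between -0.01 and 0.01 m/s and horizontal distance between medium and socket below 0.004 m and z of medium in the frame of socket below 0.011 m and angle between medium's own z axis and vertical below 0.12 rad and contact force between each of the arm, the fingers, slide and sleeve_medium below 0.1 N and contact force between slide and sleeve_small below 0.1 N and contact force between slide and sleeve_large below 0.1 N and contact force between slide and pot_a below 0.1 N and contact force between slide and pot_b below 0.1 N and contact force between slide and bottle below 0.1 N); the arm keeps its last pose, push and grip.
It fails at once if a wrong sleeve is moved more than 30 mm (distance of any of small, large from where it was at the start of the episode above 0.03 m).
It fails at once if a pot or the bottle is moved more than 30 mm or tipped (distance of any of pot_a, pot_b, bottle from where it was at the start of the episode above 0.03 m or angle between any of pot_a, pot_b, bottle's own z axis and vertical above 0.5 rad).
It also fails if it takes over 58 s, if anything falls off the work surface, if the arm or the gripper's body presses on something with over 40 N, if the wrist force passes 120 N, or if a joint passes its speed limit or range.

### The arm

A 6-joint arm with a two-finger parallel gripper is mounted at the origin on the work surface. World frame = base frame: x ahead of the robot, y to its left, z up, the work surface at z = 0. Lengths are in mm, angles in degrees, forces in N, time in s.
With the tool pointing down it reaches from about 300 to 875 mm from the base axis. Payload 6.4 kg.
Tool frame: the origin (TCP) lies midway between the tips of the shut fingers; the grasp point (between the pads) lies 19 mm behind it; x points along the fingers, y is the direction in which the jaws open and shut, and the axes are right-handed (so a half turn about x gives the same grasp; the last joint's range is limited). The gripper opens to 85 mm and grips with 20 to 120 N. Pads are 22 mm wide; open, the fingers measure 114 mm over their backs; the gripper's body (76 mm by 85 mm) begins 54 mm behind the grasp point. The pads swing forward as they close: fully open they stand 13 mm farther back than shut.
Start: joints at [61.805, 10.359, 92.074, -0, 77.567, -11.82], TCP at [162.095, 551.694, 231.288] pointing down, gripper open.
Joint ranges: [-171.53, 171.53], [-51.25, 118.39], [17.06, 147.69], [-65.23, 245.23], [0, 150.52], [-178.68, 178.68]. Speed limits (degrees/s): [147.25, 147.25, 172.46, 180, 180, 180].

### API

Orientations are given as [roll, pitch, yaw] about the fixed x, y, z axes, in that order (R = Rz(yaw) Ry(pitch) Rx(roll)).
In Python, from workcell import r gives the robot as it stands.
- The arm moves only by the tool send_rows, never from a script. Its argument "deltas" is text: rows parted by semicolons, each of 5 numbers parted by spaces: the opening, from 0 (shut) to 1 (fully open), then the shift along the tool's x, y, z in cm, then the turn about the tool's x in rad. In form: hand dx dy dz turn; .... A call has 1 to 12 rows; each row is the pose to reach, as a shift and turn from the pose commanded when the call began, along the tool's axes at that moment; what a row does not reach only later rows make up. A row lasts 1/10 s, in which the tool goes at most 50 mm and 8.59 degrees, less where a joint would pass 70% of its speed; a pose out of reach is approached as far as the arm can. A call with a gripper value outside its range is refused whole. The fingers move at their own pace and stop on an object; "squeeze" is the grip in N (left out, the last holds). Time passes only in rows, so rows that repeat a pose let the fingers close. It gives the time, the measured TCP pose, the force and the opening at its end, in the units of the state.
- r.sense(): the state, without advancing time (a new reading comes with each control period).
- r.grab_frame(name): name is "side" or "top"; returns a dict with "img" (420x560x3 uint8, red, green, blue), "depth" (420x560 float32, mm along the optical axis (not along the pixel's ray), 0 where there is no reading), "camera_matrix" (3x3 intrinsics, pixels), "R" (3x3) and "t" (3): a world point X has camera coordinates R X + t. Camera axes: x right, y down, z forward; pixel columns grow to the right and rows downward; lengths in mm; the calibration is good to about 2 mm. A picture is of the moment at which its call begins.
- r.hand_in(): hands the job in, once; it reports no verdict.
The state is a dict: "time": time; "joint_positions": joint angles; "qd": joint speeds; "joint_torque": joint torques, N m; "tcp_pos": TCP position; "eef_rot": TCP orientation; "ft_force": force on the tool from outside, world axes, zero at the start; "moment": the same for the moment, N m; "grip_width": finger opening in mm.
Only numpy, scipy, OpenCV 4.12 (cv2) and the standard library are available. Lean on these libraries where they do the work, as an engineer would, in place of code of your own. Each camera call takes 0.05 s, during which the arm holds its last target. There are 200 camera calls.

## Working session

There is one attempt and no reset: what is moved stays moved. The work goes in short steps, Python scripts to look and compute and a tool call to move; the robot and the scene stay as the last step left them, time stands still between calls to the robot, and variables do not carry over. Pictures are saved under pics/ and viewed, about 8 in all and at most 12, crops included, and the job is handed in when it is done.

Besides the shell and the picture viewer there is one more tool, called after "Call:" as a command line: name --argument value ..., lists and objects as JSON in quotes. send_rows: Moves the arm, as the interface text tells. Its arguments: {"type":"object","properties":{"deltas":{"type":"string"},"squeeze":{"type":"number"}},"required":["deltas"]}

```bash
mkdir -p pics; ls; cat > h.py <<'E'
import numpy as np, cv2
from workcell import r
def pts(f):
    d=f["depth"]; K=np.array(f["camera_matrix"]); R=np.array(f["R"]); t=np.array(f["t"])
    v,u=np.mgrid[:d.shape[0],:d.shape[1]]
    c=np.stack([(u-K[0,2])/K[0,0]*d,(v-K[1,2])/K[1,1]*d,d],-1)
    return (c-t)@R
def ray(f,u,v,z):
    K=np.array(f["camera_matrix"]); R=np.array(f["R"]); t=np.array(f["t"])
    o=-R.T@t; d=R.T@np.linalg.inv(K)@np.array([u,v,1.]); return o+d*(z-o[2])/d[2]
def proj(f,X):
    K=np.array(f["camera_matrix"]); c=np.array(f["R"])@np.array(X,float)+np.array(f["t"]); p=K@c; return p[:2]/p[2]
E
python3 - <<'E'
from h import *
import pickle
F={n:r.grab_frame(n) for n in("top","side")}
pickle.dump(F,open("f0.pkl","wb"))
for n,f in F.items():
    cv2.imwrite(f"pics/{n}0.png",f["img"][:,:,::-1]); print(n,-np.array(f["R"]).T@f["t"],np.array(f["R"])[2])
print(r.sense())
E
```

```text
pics
top [ 394.47109954   -9.2591978  1415.59865859] [ 0.15582463  0.00248214 -0.98778162]
side [ 215.26284786 -505.55331542  827.18330688] [ 0.39384816  0.52373457 -0.75537125]
{'time': 0.1, 'joint_positions': array([ 6.18032553e+01,  1.03984383e+01,  9.21241360e+01,  1.13307169e-03,
        7.75673813e+01, -1.18192542e+01]), 'qd': array([ 0.04010549, -0.12144953, -0.00207399, -0.01285322, -0.05613223,
       -0.0016993 ]), 'joint_torque': array([ 5.19974692e-04, -4.45882487e+01, -3.52236485e+01, -3.32985128e-04,
        4.23056219e-03, -2.43068337e-05]), 'tcp_pos': array([161.86713062, 551.24694953, 230.48147759]), 'eef_rot': array([-102.52374164,   89.91003751, -118.90147692]), 'ft_force': array([-0.35895342, -0.7105547 ,  0.14669015]), 'moment': array([-0.01066521,  0.00636113,  0.0428451 ]), 'grip_width': 85.43855114036505}
```

View pics/top0.png

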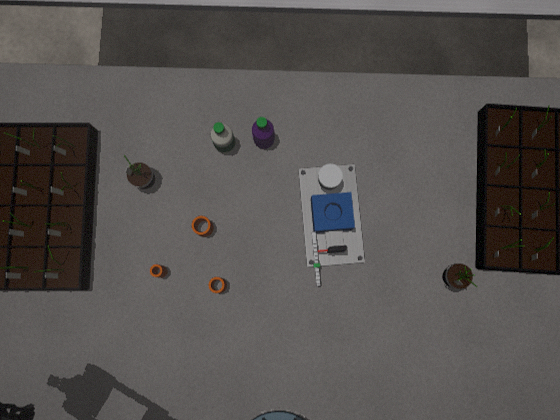

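View pics/side0.png

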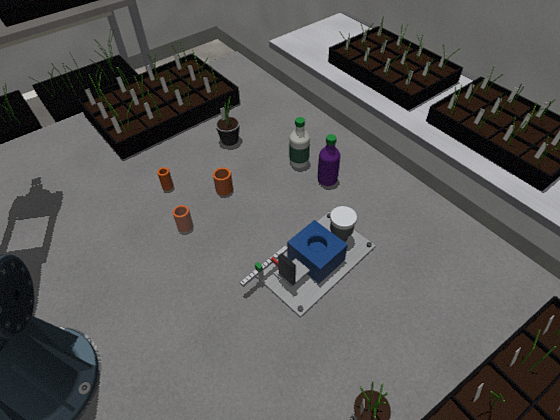

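The top view shows the small sleeve at (157,270), medium at (217,285) and large at (202,226). The doser is at (333,212), with its slide pointing down the image (world −x), its tab at about (338,250) and the green clip at about (318,266). In the side view the clip is at (259,267) and the red pointer at (276,261).

```bash
python3 - <<'E'
from h import *
import pickle
from scipy.optimize import least_squares
F=pickle.load(open("f0.pkl","rb"))
for n,f in F.items():
    P=pts(f); hsv=cv2.cvtColor(f["img"],cv2.COLOR_RGB2HSV); H,S,V=[hsv[...,i].astype(int) for i in range(3)]
    print(n)
    org=((H>3)&(H<16)&(S>150)&(V>90)).astype(np.uint8)
    nn,lab,st,_=cv2.connectedComponentsWithStats(org)
    for i in range(1,nn):
        if st[i,4]<60: continue
        p=P[lab==i]; top=p[(p[:,2]>55)&(p[:,2]<66)]
        if len(top)<8: continue
        c=least_squares(lambda q:np.hypot(top[:,0]-q[0],top[:,1]-q[1])-q[2],[*top[:,:2].mean(0),18],loss="soft_l1").x
        # outer contour of rim region -> z=60 plane (top view)
        cs,_=cv2.findContours((lab==i).astype(np.uint8),cv2.RETR_EXTERNAL,cv2.CHAIN_APPROX_NONE)
        print("sleeve",st[i,:4],"rimfit",c.round(1),len(top),"zmed",np.median(top[:,2]).round(1))
    blue=((H>100)&(H<125)&(S>120)&(V>50))
    top=P[blue&(abs(P[...,2]-70)<5)]
    (c,s,a)=cv2.minAreaRect(top[:,:2].astype(np.float32)); print("blue",c,s,a,np.median(top[:,2]),len(top))
    m=(blue&(abs(P[...,2]-70)<5)).astype(np.uint8)
    # bore: hole contour
    cs,hi=cv2.findContours(m,cv2.RETR_CCOMP,cv2.CHAIN_APPROX_NONE)
    for k,cc in enumerate(cs):
        if hi[0][k][3]>=0 and len(cc)>12:
            w=np.array([ray(f,u,v,70) for u,v in cc[:,0]])
            print("bore",cv2.minEnclosingCircle(w[:,:2].astype(np.float32)),w.mean(0))
    x0,y0=np.array(c)
    near=(abs(P[...,0]-x0+60)<120)&(abs(P[...,1]-y0)<110)
    for nm,mm in(("green",(H>50)&(H<85)&(S>100)&(V>50)),("red",((H<4)|(H>174))&(S>140)&(V>80))):
        q=P[mm&near]; uv=np.argwhere(mm&near)
        if len(q): print(nm,len(q),np.median(q,0).round(1),q.min(0).round(1),q.max(0).round(1),uv.mean(0)[::-1], ray(f,*uv.mean(0)[::-1],58).round(1))
    tb=near&(P[...,2]>95)&(P[...,2]<112)&(V<80)&(P[...,0]<x0-60)
    q=P[tb]; print("tab",len(q),q.mean(0),cv2.minAreaRect(q[:,:2].astype(np.float32)) if len(q) else "")
    lid=near|True; lid=(S<40)&(V>150)&(abs(P[...,2]-90)<6)&(np.hypot(P[...,0]-x0,P[...,1]-y0)<150)
    print("lid",P[lid].mean(0) if lid.any() else 0)
    cap=(H>50)&(H<85)&(S>120)&(V>60)&(P[...,2]>140)
    print("cap",P[cap].mean(0) if cap.any() else 0)
    pickle.dump(P,open(f"P_{n}.pkl","wb"))
    if n=="top":
        crop=f["img"][150:300,280:390]; cv2.imwrite("pics/c1.png",cv2.resize(crop[:,:,::-1],None,fx=4,fy=4,interpolation=cv2.INTER_CUBIC))
E
```

```text
top
sleeve [192 216  19  19] rimfit [557.1 209.   20.7] 97 zmed 60.4
sleeve [150 264  12  13] rimfit [440.7 313.4  12.7] 64 zmed 60.3
sleeve [209 277  16  16] rimfit [410.8 163.   16.9] 83 zmed 61.1
blue (600.4683227539062, -118.58477783203125) (89.47756958007812, 98.95951080322266) 6.418133735656738 70.63771222824624 1059
bore ((601.0770874023438, -119.8200912475586), 25.07729148864746) [ 601.4567479  -118.50417267   70.        ]
green 20 [465.1 -82.1  65.4] [462.6 -88.4  59.8] [470.2 -75.7  67.9] [316.45 264.8 ] [465.9 -82.3  58. ]
red 13 [502.4 -94.8  64.7] [ 499.9 -107.2   56.4] [505.1 -85.1  72.7] [322.30769231 250.15384615] [502.6 -96.   58. ]
tab 81 [ 505.66292259 -129.32855147  104.33559682] ((505.97998046875, -129.5218963623047), (10.366920471191406, 41.48779296875), 6.93921422958374)
lid [ 686.65092304 -109.46260792   90.54931311]
cap [790.9625123  113.50138566 150.34121653]
side
sleeve [213 168  18  13] rimfit [559.5 208.3  20.3] 92 zmed 59.9
sleeve [173 205  16  12] rimfit [413.5 163.1  16.6] 76 zmed 60.4
blue (603.0106201171875, -119.6344985961914) (91.6197738647461, 100.61839294433594) 6.590638160705566 70.58608849627159 1292
bore ((601.9039916992188, -120.08998107910156), 22.88567543029785) [ 601.85728024 -120.67261055   70.        ]
green 34 [467.1 -80.6  65.4] [463.2 -89.8  54.5] [473.4 -74.3  68.7] [257.79411765 265.32352941] [469.6 -77.7  58. ]
red 20 [503.8 -92.5  65.4] [ 501.9 -101.8   60.8] [506.8 -84.8  67.2] [274.45 259.7 ] [506.7 -88.7  58. ]
tab 131 [ 506.99488344 -131.90121073  102.89796459] ((508.385009765625, -130.45445251464844), (12.258316993713379, 43.42129135131836), 5.448177814483643)
lid [ 689.45168559 -109.53860965   90.68994329]
cap [788.23801288 104.65020293 157.01028256]
```

View pics/c1.png

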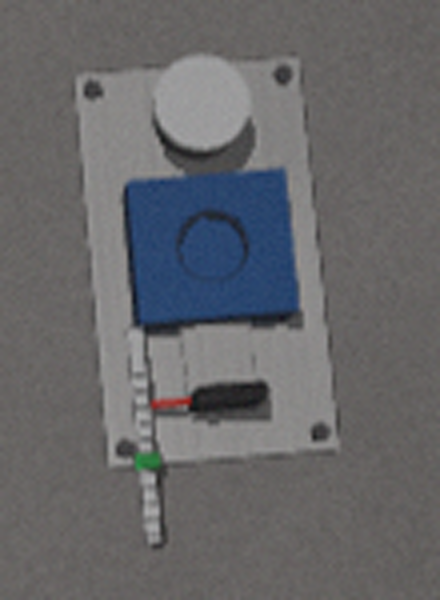

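The crop shows the red pointer at about crop (170,404), the green clip at (148,461) and the clear bore at (213,246). The doser yaw is about 6.5° and the socket is near (601.5,−119.3). The required pull is about 35 mm. Next I'll work out the move to the medium sleeve.

```bash
cat >> h.py <<'E'
from scipy.spatial.transform import Rotation as Ro
def goal(X, jaw=None, cur=None):
    "shift in tool cm and turn (rad) to bring TCP to X with jaws along yaw 'jaw' deg (mod 180)"
    s=r.sense(); R=Ro.from_euler("xyz",s["eef_rot"],degrees=True).as_matrix()
    d=R.T@(np.array(X,float)-s["tcp_pos"])/10
    y=R[:,1]; a=np.degrees(np.arctan2(y[1],y[0])); out=None
    if jaw is not None:
        w=(jaw-a+90)%180-90; out=-np.radians(w)   # tool x is down
    print("t",s["time"],"tcp",s["tcp_pos"].round(1),"jaw",a.round(1),"x",R[:,0].round(3),"F",s["ft_force"].round(1),"w",round(s["grip_width"],1),"q6",s["joint_positions"][5].round(1))
    print("shift cm",d.round(2),"turn",out)
E
python3 -c "
from h import *
goal([412.2,163,120],96.5); goal([412.2,163,120],150)"
```

```text
t 0.1 tcp [161.9 551.2 230.5] jaw 73.6 x [-0.001 -0.001 -1.   ] F [-0.4 -0.7  0.1] w 85.4 q6 -11.8
shift cm [ 11.08 -30.17  34.97] turn -0.39929154499053254
t 0.1 tcp [161.9 551.2 230.5] jaw 73.6 x [-0.001 -0.001 -1.   ] F [-0.4 -0.7  0.1] w 85.4 q6 -11.8
shift cm [ 11.08 -30.17  34.97] turn -1.3330426948074992
```

Call:
send_rows --deltas "1 0.5 -2 2.5 -0.05; 1 1 -5 6 -0.1; 1 2 -8 9.5 -0.15; 1 3 -11 13 -0.2; 1 4 -14 16.5 -0.25; 1 5 -17 20 -0.3; 1 6 -20 23.5 -0.35; 1 7 -23 27 -0.4; 1 8 -26 30 -0.4; 1 9 -28.5 33 -0.4; 1 10 -29.8 34.6 -0.4; 1 11.1 -30.2 35 -0.4"

```text
time: 1.3
tcp_pos: [414.0, 161.5, 119.9]
eef_rot: [-23.3, 90.0, -16.9]
ft_force: [-0.2, 0.2, -0.5]
grip_width: 85.4
```

Call:
send_rows --deltas "1 0 0 0 0; 1 0 0 0 0"

```text
time: 1.5
tcp_pos: [411.8, 163.9, 119.9]
eef_rot: [167.0, 89.9, 173.6]
ft_force: [0.6, 0.4, 0.4]
grip_width: 85.5
```

```bash
python3 -c "
from h import *
goal([412.2,163,31],96.5)"
```

```text
t 1.5 tcp [411.8 163.9 119.9] jaw 96.6 x [-0.002  0.    -1.   ] F [0.6 0.4 0.4] w 85.5 q6 -90.3
shift cm [ 8.89 -0.1   0.04] turn 0.0012649824437535448
```

Call:
send_rows --deltas "1 2 -0.1 0 0; 1 4 -0.1 0 0; 1 6 -0.1 0 0; 1 7.7 -0.1 0 0; 1 8.9 -0.1 0 0; 1 8.9 -0.1 0 0; 0.6 8.9 -0.1 0 0; 0.4 8.9 -0.1 0 0; 0.35 8.9 -0.1 0 0; 0.35 8.9 -0.1 0 0; 0.3 8.9 -0.1 0 0; 0.3 8.9 -0.1 0 0" --squeeze 30

```text
time: 2.7
tcp_pos: [413.7, 162.4, 32.3]
eef_rot: [4.0, 89.9, 10.6]
ft_force: [-1.6, 0.6, 7.2]
grip_width: 39.4
```

Call:
send_rows --deltas "0.3 0 0 0 0; 0.3 0 0 0 0; 0.3 0 0 0 0; 0.3 0 0 0 0"

```text
time: 3.1
tcp_pos: [413.7, 162.4, 32.3]
eef_rot: [5.4, 89.9, 12.0]
ft_force: [-1.8, 0.7, 6.6]
grip_width: 39.4
```

Call:
send_rows --deltas "0.3 -1 0 0 0; 0.3 -3 0 0 0; 0.3 -6 0 0 0; 0.3 -9 0 0 0; 0.3 -12 0 0 0; 0.3 -14 0 0 0; 0.3 -14.8 0 0 0; 0.3 -14.8 0 0 0; 0.3 -14.8 0 0 0"

```text
time: 4.0
tcp_pos: [412.2, 162.2, 178.4]
eef_rot: [-179.4, 89.9, -172.8]
ft_force: [-0.6, -0.4, -0.9]
grip_width: 39.2
```

```bash
python3 - <<'E'
from h import *
goal([601.5,-119.3,180],96.5)
for n in("top","side"):
    f=r.grab_frame(n); P=pts(f); hsv=cv2.cvtColor(f["img"],cv2.COLOR_RGB2HSV); H,S,V=[hsv[...,i].astype(int) for i in range(3)]
    org=(H>3)&(H<16)&(S>150)&(V>70)&(np.hypot(P[...,0]-412,P[...,1]-163)<60)
    q=P[org]; print(n,len(q),q.min(0).round(1) if len(q) else"",q.max(0).round(1) if len(q) else"")
    # per height circle centre with fixed radius 20
    from scipy.optimize import least_squares
    if len(q)>10:
        s=least_squares(lambda a:np.hypot(q[:,0]-a[0]-a[2]*(q[:,2]-175),q[:,1]-a[1]-a[3]*(q[:,2]-175))-20,[413,162,0,0],loss="soft_l1").x; print(s.round(3))
    if n=="side":
        cv2.imwrite("pics/s1.png",cv2.resize(f["img"][60:260,100:300,::-1],None,fx=3,fy=3))
E
```

```text
t 4.0 tcp [412.2 162.2 178.4] jaw 96.5 x [-0.001 -0.    -1.   ] F [-0.6 -0.4 -0.9] w 39.2 q6 -90.5
shift cm [ -0.18 -30.12  15.6 ] turn 0.0007004378569381139
top 0  
side 227 [392.4 132.9 148.6] [423.  181.1 243.1]
[ 4.13633e+02  1.61894e+02  5.10000e-02 -7.90000e-02]
```

View pics/s1.png

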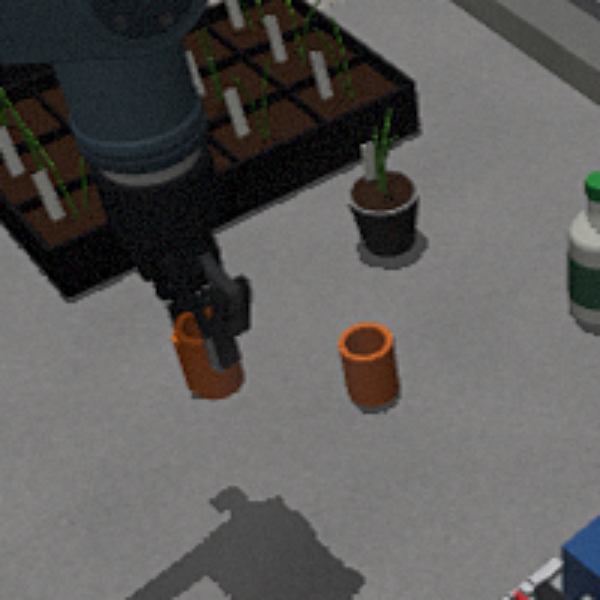

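The side crop shows the medium sleeve held in the jaws at about crop (208,355), with the large sleeve still standing. I'll carry it over the socket and check offset and tilt there.

Call:
send_rows --deltas "0.3 0 -2 1 0; 0.3 0 -5 2.6 0; 0.3 0 -8 4.1 0; 0.3 0 -11 5.7 0; 0.3 0 -14 7.2 0; 0.3 0 -17 8.8 0; 0.3 0 -20 10.4 0; 0.3 0 -23 11.9 0; 0.3 0 -26 13.5 0; 0.3 0 -28.5 14.8 0; 0.3 0 -29.8 15.4 0; 0.3 0 -30.1 15.6 0"

```text
time: 5.3
tcp_pos: [602.0, -120.0, 177.9]
eef_rot: [152.2, 89.9, 158.6]
ft_force: [-0.5, 0.0, -1.4]
grip_width: 39.4
```

Call:
send_rows --deltas "0.3 1 0 0 0; 0.3 3 0 0 0; 0.3 4 0 0 0; 0.3 4 0 0 0; 0.3 4 0 0 0"

```text
time: 5.8
tcp_pos: [601.9, -118.2, 139.3]
eef_rot: [143.2, 90.0, 149.8]
ft_force: [0.8, -0.2, 0.5]
grip_width: 39.5
```

```bash
cat > m.py <<'E'
from h import *
import sys
from scipy.optimize import least_squares
goal([601.5,-119.3,140],96.5)
s=r.sense(); T=s["tcp_pos"]
for n in("top","side"):
    f=r.grab_frame(n); P=pts(f); hsv=cv2.cvtColor(f["img"],cv2.COLOR_RGB2HSV); H,S,V=[hsv[...,i].astype(int) for i in range(3)]
    org=(H>3)&(H<16)&(S>150)&(V>70)&(np.hypot(P[...,0]-T[0],P[...,1]-T[1])<45)
    q=P[org&(P[...,2]>T[2]-60)&(P[...,2]<T[2]+60)]; print(n,len(q))
    if len(q)>30:
        print(q.min(0).round(1),q.max(0).round(1))
    if n=="side":
        # silhouette edges per row versus image direction of the vertical
        rows=np.unique(np.argwhere(org)[:,0]); L=[];Rr=[]
        for v in rows:
            u=np.flatnonzero(org[v]); L.append((v,u.min(),u.max(),len(u)))
        print(L)
        for dz in(-25,0,25): print(dz,proj(f,[T[0],T[1],T[2]+dz]).round(1))
        u,v=proj(f,T).astype(int); cv2.imwrite(f"pics/{sys.argv[1]}.png",cv2.resize(f["img"][v-60:v+60,u-70:u+70,::-1],None,fx=5,fy=5,interpolation=cv2.INTER_CUBIC)); print("crop origin",u-70,v-60)
E
python3 m.py s2
```

```text
t 5.8 tcp [ 601.9 -118.2  139.3] jaw 96.6 x [-0.001  0.    -1.   ] F [ 0.8 -0.2  0.5] w 39.5 q6 -118.8
shift cm [-0.07 -0.11 -0.05] turn 0.0015887732214338924
top 0
side 392
[ 582.  -138.7  108. ] [618.2 -98.6 171.1]
[(np.int64(209), np.int64(313), np.int64(320), 8), (np.int64(210), np.int64(312), np.int64(320), 9), (np.int64(211), np.int64(311), np.int64(320), 10), (np.int64(212), np.int64(310), np.int64(320), 11), (np.int64(213), np.int64(310), np.int64(322), 12), (np.int64(214), np.int64(310), np.int64(322), 12), (np.int64(215), np.int64(310), np.int64(322), 12), (np.int64(216), np.int64(310), np.int64(323), 13), (np.int64(217), np.int64(310), np.int64(323), 14), (np.int64(218), np.int64(310), np.int64(323), 14), (np.int64(219), np.int64(310), np.int64(322), 12), (np.int64(220), np.int64(311), np.int64(322), 12), (np.int64(221), np.int64(310), np.int64(322), 13), (np.int64(222), np.int64(310), np.int64(322), 13), (np.int64(223), np.int64(310), np.int64(322), 13), (np.int64(224), np.int64(310), np.int64(322), 13), (np.int64(225), np.int64(310), np.int64(322), 13), (np.int64(226), np.int64(309), np.int64(322), 14), (np.int64(227), np.int64(309), np.int64(322), 14), (np.int64(228), np.int64(309), np.int64(321), 13), (np.int64(229), np.int64(309), np.int64(321), 13), (np.int64(230), np.int64(309), np.int64(322), 13), (np.int64(231), np.int64(310), np.int64(323), 14), (np.int64(232), np.int64(309), np.int64(325), 17), (np.int64(233), np.int64(309), np.int64(325), 17), (np.int64(234), np.int64(310), np.int64(325), 15), (np.int64(235), np.int64(310), np.int64(325), 16), (np.int64(236), np.int64(311), np.int64(324), 14), (np.int64(237), np.int64(311), np.int64(324), 14), (np.int64(238), np.int64(313), np.int64(322), 10), (np.int64(239), np.int64(316), np.int64(320), 5)]
-25 [317.4 230.8]
0 [318.  223.6]
25 [318.6 216. ]
crop origin 247 163
```

View pics/s2.png

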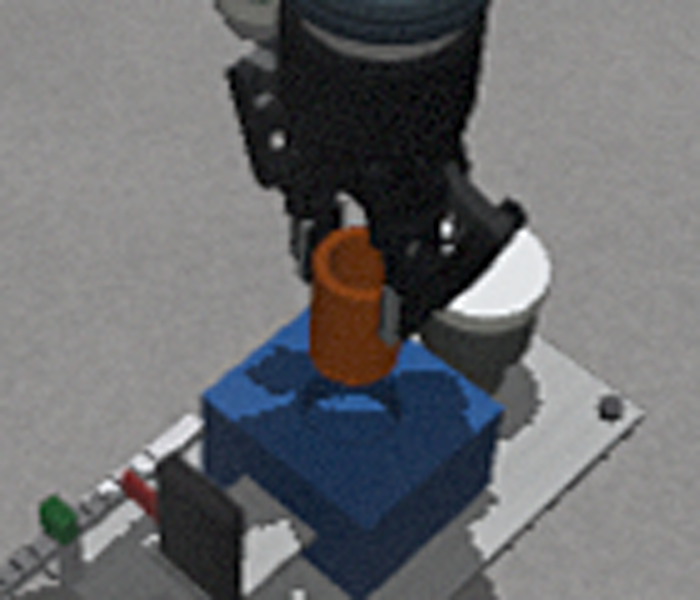

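```bash
python3 - <<'E'
from h import *
from scipy.optimize import least_squares
T=r.sense()["tcp_pos"]; print(T)
f=r.grab_frame("side"); P=pts(f); hsv=cv2.cvtColor(f["img"],cv2.COLOR_RGB2HSV); H,S,V=[hsv[...,i].astype(int) for i in range(3)]
org=((H>3)&(H<16)&(S>150)&(V>70)).astype(np.uint8); 
m=cv2.erode(org,np.ones((3,3)))>0
q=P[m&(np.hypot(P[...,0]-602,P[...,1]+119)<45)&(P[...,2]>108)&(P[...,2]<160)]
for sub in (q,q[q[:,2]<135],q[q[:,2]>135]):
    a=least_squares(lambda a:np.hypot(sub[:,0]-a[0],sub[:,1]-a[1])-20,[602,-119],loss="soft_l1").x; print(len(sub),sub[:,2].mean().round(),a.round(2))
# control: same method on the large sleeve
F=f
for nm,c,R in(("large",(558,208.7),24),("small",(441,313.4),16)):
    q=P[m&(np.hypot(P[...,0]-c[0],P[...,1]-c[1])<40)&(P[...,2]<50)]
    if len(q)>5: print(nm,len(q),least_squares(lambda a:np.hypot(q[:,0]-a[0],q[:,1]-a[1])-R,c,loss="soft_l1").x.round(2))
E
```

```text
[ 602.64373071 -118.80068735  140.26147297]
211 139.0 [ 603.88 -119.98]
78 125.0 [ 603.27 -118.01]
133 147.0 [ 605.36 -125.22]
large 145 [560.09 209.87]
small 81 [445.71 314.35]
```

Call:
send_rows --deltas "0.3 1 -0.05 0 0; 0.3 2 -0.05 0 0; 0.3 3 -0.05 0 0; 0.3 3.5 -0.05 0 0; 0.3 3.8 -0.05 0 0; 0.3 4.0 -0.05 0 0; 0.3 4.2 -0.05 0 0; 0.3 4.4 -0.05 0 0; 0.3 4.4 -0.05 0 0; 0.3 4.4 -0.05 0 0"

```text
time: 6.95
tcp_pos: [602.3, -119.5, 95.5]
eef_rot: [-37.1, 90.0, -30.6]
ft_force: [-0.1, -0.8, -0.6]
grip_width: 39.5
```

Call:
send_rows --deltas "0.3 0.3 0 0 0; 0.3 0.6 0 0 0; 0.3 0.9 0 0 0; 0.3 1.1 0 0 0; 0.3 1.3 0 0 0; 0.3 1.4 0 0 0; 0.3 1.4 0 0 0; 0.3 1.4 0 0 0"

```text
time: 7.75
tcp_pos: [602.3, -119.5, 81.4]
eef_rot: [-40.0, 90.0, -33.4]
ft_force: [0.5, -0.3, 0.3]
grip_width: 39.3
```

Call:
send_rows --deltas "0.3 0.1 0 0 0; 0.3 0.2 0 0 0; 0.3 0.3 0 0 0; 0.3 0.3 0 0 0"

```text
time: 8.15
tcp_pos: [602.8, -119.5, 80.3]
eef_rot: [-28.1, 89.9, -21.5]
ft_force: [-4.4, 2.5, 11.9]
grip_width: 39.7
```

```bash
python3 m.py s3 | head -3
```

```text
t 8.15 tcp [ 602.8 -119.5   80.3] jaw 96.6 x [ 0.001 -0.    -1.   ] F [-4.4  2.5 11.9] w 39.7 q6 -118.8
shift cm [-5.97  0.03 -0.12] turn 0.001010290265151946
top 0
```

View pics/s3.png

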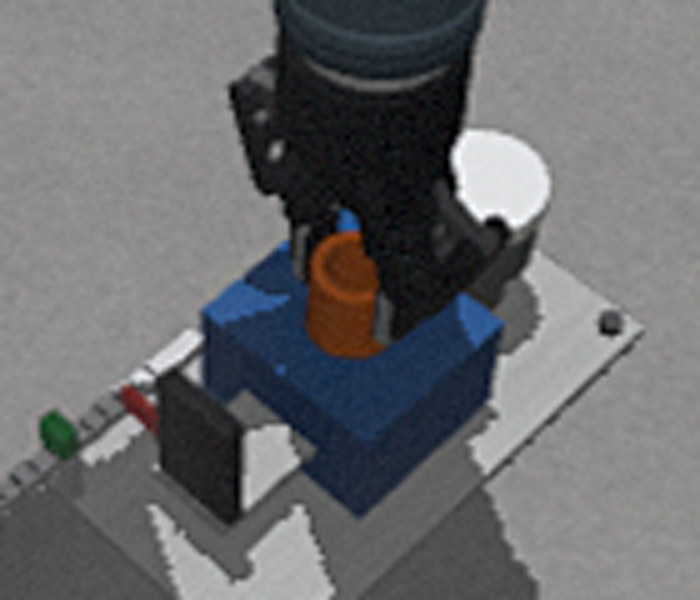

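The sleeve is down in the bore. TCP is at 80.3, which is the bench grasp height plus 48 mm, with 12 N of floor contact. I'll ease off, release and retreat.

Call:
send_rows --deltas "0.3 -0.1 0 0 0; 0.55 -0.1 0 0 0; 0.75 -0.1 0 0 0; 1 -0.1 0 0 0; 1 -0.1 0 0 0; 1 -0.1 0 0 0; 1 -0.1 0 0 0; 1 -1 0 0 0; 1 -3 0 0 0; 1 -6 0 0 0; 1 -9 0 0 0; 1 -11 0 0 0"

```text
time: 9.45
tcp_pos: [603.2, -119.8, 191.7]
eef_rot: [-28.8, 89.8, -22.3]
ft_force: [0.7, -0.6, 0.3]
grip_width: 85.3
```

```bash
python3 -c "
from h import *
goal([507.3,-130.0,190],6.5)"
```

```text
t 9.45 tcp [ 603.2 -119.8  191.7] jaw 96.5 x [ 0.003 -0.001 -1.   ] F [ 0.7 -0.6  0.3] w 85.3 q6 -118.8
shift cm [ 0.14  0.08 -9.64] turn -1.5699793253388359
```

Call:
send_rows --deltas "1 0 0 -1 0.14; 1 0 0 -3 0.28; 0.8 0 0 -5 0.42; 0.6 0 0 -7 0.56; 0.45 0 0 -8.5 0.7; 0.45 0 0 -9.6 0.84; 0.45 0 0 -9.6 0.98; 0.45 0 0 -9.6 1.12; 0.45 0 0 -9.6 1.26; 0.45 0 0 -9.6 1.4; 0.45 0 0 -9.6 1.5; 0.45 0 0 -9.6 1.57"

```text
time: 10.65
tcp_pos: [507.0, -130.5, 189.1]
eef_rot: [54.2, 89.9, -29.4]
ft_force: [0.6, -0.3, -0.1]
grip_width: 38.1
```

Call:
send_rows --deltas "0.45 0 0 0 0; 0.45 0 0 0 0; 0.45 0 0 0 0"

```text
time: 10.95
tcp_pos: [506.9, -130.4, 188.6]
eef_rot: [59.0, 90.0, -24.3]
ft_force: [0.6, -0.1, 0.4]
grip_width: 37.8
```

```bash
python3 - <<'E'
from h import *
goal([507.3,-130.0,72],6.5)
from scipy.optimize import least_squares
print(r.sense()["joint_positions"].round(1))
for n in("top","side"):
    f=r.grab_frame(n); P=pts(f); hsv=cv2.cvtColor(f["img"],cv2.COLOR_RGB2HSV); H,S,V=[hsv[...,i].astype(int) for i in range(3)]
    org=(H>3)&(H<16)&(S>150)&(V>70)&(np.hypot(P[...,0]-602,P[...,1]+119)<45)
    q=P[org]; print(n,len(q))
    if len(q)>10:
        top=q[q[:,2]>np.percentile(q[:,2],60)-6]; print("rim z",np.percentile(q[:,2],[50,80,95]).round(1),least_squares(lambda a:np.hypot(top[:,0]-a[0],top[:,1]-a[1])-17,[602,-119],loss="soft_l1").x)
    if n=="side": cv2.imwrite("pics/s4.png",cv2.resize(f["img"][170:310,220:380,::-1],None,fx=4,fy=4,interpolation=cv2.INTER_CUBIC))
E
```

```text
t 10.95 tcp [ 506.9 -130.4  188.6] jaw 6.7 x [ 0. -0. -1.] F [ 0.6 -0.1  0.4] w 37.8 q6 -34.1
shift cm [11.66  0.04 -0.04] turn 0.002986092871745571
[-27.4   6.2 101.9   0.   71.8 -34.1]
top 12
rim z [107.3 109.  111.9] [ 599.67138711 -118.3358163 ]
side 369
rim z [ 96.5 107.5 109.4] [ 601.19756684 -120.71022352]
```

View pics/s4.png

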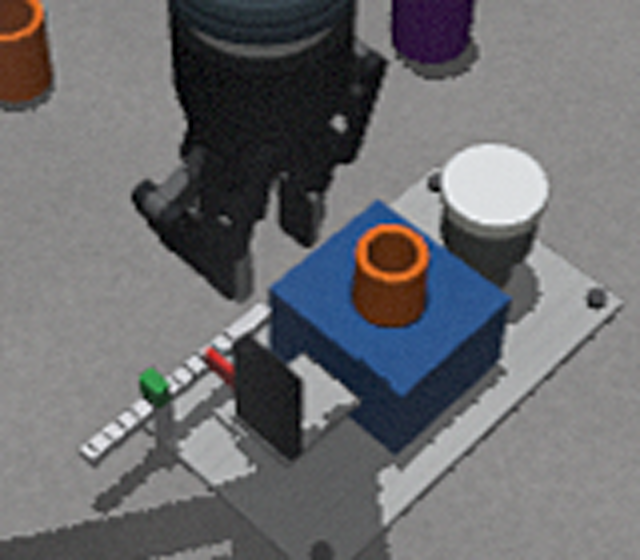

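The picture shows the sleeve upright in the bore at crop (390,275), rim at about 108 mm. The tab is clear under the half-open fingers. I'll descend and grip the tab.

Call:
send_rows --deltas "0.45 2 0 0 0; 0.45 5 0 0 0; 0.45 7.5 0 0 0; 0.45 9.5 0 0 0; 0.45 11 0 0 0; 0.45 11.8 0 0 0; 0.45 11.8 0 0 0; 0.3 11.8 0 0 0; 0.2 11.8 0 0 0; 0.1 11.8 0 0 0; 0 11.8 0 0 0; 0 11.8 0 0 0" --squeeze 60

```text
time: 12.25
tcp_pos: [508.2, -130.7, 71.4]
eef_rot: [67.3, 89.8, -16.2]
ft_force: [3.4, 1.6, 3.7]
grip_width: 11.0
```

Call:
send_rows --deltas "0 0 0 0 0; 0 0 0 0 0; 0 0 0 0 0; 0 0 0 0 0"

```text
time: 12.65
tcp_pos: [508.2, -130.8, 71.5]
eef_rot: [66.6, 89.8, -16.8]
ft_force: [4.8, 2.2, 6.6]
grip_width: 10.6
```

```bash
cat > k.py <<'E'
from h import *
goal([507,-130,71],6.5)
u=np.array([np.cos(np.radians(6.5)),np.sin(np.radians(6.5))])
for n in("top","side"):
    f=r.grab_frame(n); P=pts(f); hsv=cv2.cvtColor(f["img"],cv2.COLOR_RGB2HSV); H,S,V=[hsv[...,i].astype(int) for i in range(3)]
    near=(abs(P[...,0]-485)<50)&(abs(P[...,1]+95)<40)&(P[...,2]>45)&(P[...,2]<80)
    o={}
    for nm,mm in(("green",(H>50)&(H<85)&(S>100)&(V>40)),("red",((H<4)|(H>174))&(S>130)&(V>50))):
        q=P[mm&near]
        if len(q): s=(q[:,:2]-[601.7,-119.4])@u; o[nm]=np.median(s); print(n,nm,len(q),np.median(q,0).round(1),"s",np.median(s).round(1),s.min().round(1),s.max().round(1))
    if len(o)==2: print(n,"pointer-mark along x",round(o["red"]-o["green"],1))
    cv2.imwrite(f"pics/k_{n}.png",cv2.resize(f["img"][170:310,220:380,::-1] if n=="side" else f["img"][180:290,280:380,::-1],None,fx=4,fy=4,interpolation=cv2.INTER_CUBIC))
E
python3 k.py
```

```text
t 12.65 tcp [ 508.2 -130.8   71.5] jaw 6.6 x [ 0.003 -0.001 -1.   ] F [4.8 2.2 6.6] w 10.6 q6 -34.0
shift cm [ 0.05 -0.11 -0.09] turn 0.001372543352990507
top green 21 [465.2 -83.1  66. ] s -131.3 -134.5 -126.4
top red 10 [502.2 -95.3  64.6] s -96.7 -97.4 -95.4
top pointer-mark along x 34.6
side green 48 [466.4 -83.   65.9] s -130.4 -133.5 -124.0
side red 1 [506.  -91.9  65.2] s -92.0 -92.0 -92.0
side pointer-mark along x 38.4
```

Call:
send_rows --deltas "0 0 -0.3 0 0; 0 0 -0.7 0 0; 0 0 -1.1 0 0; 0 0 -1.5 0 0; 0 0 -1.9 0 0; 0 0 -2.3 0 0; 0 0 -2.7 0 0; 0 0 -3.1 0 0; 0 0 -3.4 0 0; 0 0 -3.5 0 0; 0 0 -3.5 0 0; 0 0 -3.5 0 0"

```text
time: 13.95
tcp_pos: [474.1, -134.6, 71.4]
eef_rot: [75.4, 89.7, -8.1]
ft_force: [8.4, 4.3, 3.1]
grip_width: 10.9
```

```bash
python3 k.py
```

```text
t 13.95 tcp [ 474.1 -134.6   71.4] jaw 6.6 x [ 0.005 -0.001 -1.   ] F [8.4 4.3 3.1] w 10.9 q6 -36.4
shift cm [ 0.06  3.32 -0.08] turn 0.0011760924129970071
top red 5 [ 468.3 -105.5   64. ] s -130.8 -131.3 -128.4
side green 2 [472.8 -87.6  64.4] s -124.5 -125.9 -123.2
side red 4 [469.2 -94.5  66.1] s -128.6 -129.8 -127.5
side pointer-mark along x -4.1
```

View pics/k_side.png

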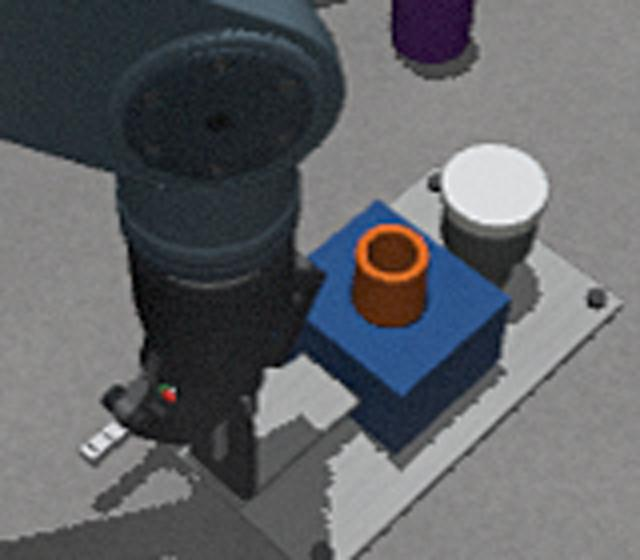

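View pics/k_top.png

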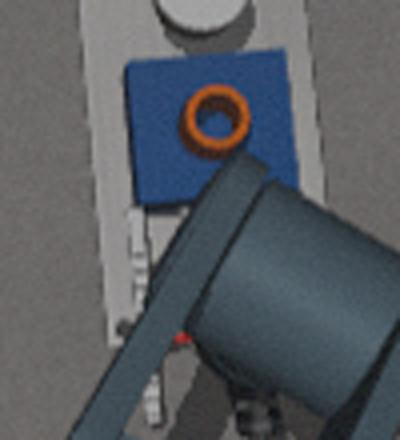

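The pointer (red, side crop (170,395)) sits right beside the clip (green, (162,388)). The slide moved about 34.2 mm, against 35±0.5 mm measured to the clip. I'll nudge it 0.4 mm, hold, check that it is still and then hand in.

Call:
send_rows --deltas "0 0 -0.04 0 0; 0 0 -0.04 0 0; 0 0 -0.04 0 0; 0 0 -0.04 0 0; 0 0 -0.04 0 0; 0 0 -0.04 0 0; 0 0 -0.04 0 0; 0 0 -0.04 0 0"

```text
time: 14.85
tcp_pos: [473.8, -134.6, 71.4]
eef_rot: [75.5, 89.7, -7.9]
ft_force: [9.3, 4.0, 1.9]
grip_width: 11.1
```

```bash
python3 k.py; python3 - <<'E'
from h import *
from scipy.optimize import least_squares
f=r.grab_frame("side"); P=pts(f); hsv=cv2.cvtColor(f["img"],cv2.COLOR_RGB2HSV); H,S,V=[hsv[...,i].astype(int) for i in range(3)]
q=P[(H>3)&(H<16)&(S>150)&(V>70)&(np.hypot(P[...,0]-602,P[...,1]+119)<45)]; t=q[q[:,2]>104]
print("rim z",np.percentile(t[:,2],50),least_squares(lambda a:np.hypot(t[:,0]-a[0],t[:,1]-a[1])-17,[602,-119],loss="soft_l1").x)
s=r.sense(); print(s["tcp_pos"],s["qd"].round(2),s["grip_width"],s["time"])
E
```

```text
t 14.85 tcp [ 473.8 -134.6   71.4] jaw 6.6 x [ 0.005 -0.001 -1.   ] F [9.3 4.  1.9] w 11.1 q6 -36.4
shift cm [ 0.06  3.35 -0.08] turn 0.0012179201998557148
top red 4 [ 468.2 -104.1   64.3] s -130.9 -131.2 -130.6
side green 2 [469.6 -88.4  66.5] s -127.7 -129.2 -126.2
side red 6 [468.5 -94.6  66. ] s -129.4 -130.2 -128.4
side pointer-mark along x -1.7
rim z 107.91594623347896 [ 601.60359385 -120.21776308]
[ 473.85477889 -134.60687661   71.43216115] [-0.03  0.09 -0.1  -0.07 -0.01  0.03] 11.406429888724464 15.0
```

```bash
python3 -c "
from h import *
print(r.hand_in()); s=r.sense(); print(s['time'],s['tcp_pos'],s['grip_width'])"
```

```text
the job is handed in; nothing more can be done
None
the job is handed in; nothing more can be done
```

I seated the medium sleeve in the doser's socket and let it go. I then pulled the slide out by its tab to the green clip and handed in at about 15 s while still gripping it. No verdict is reported.

**Sleeve:** The last check put its rim at 107.9 mm, where 108 means fully down. It was upright and within about 1 mm of the measured socket axis.

**Slide:** The pull was about 34.5 mm by arm travel. The distance to the clip, measured before pulling, was 34.6 to 35.6 mm, so the pointer should be within about 1 mm of the mark. The fingers were closed on the tab at 60 N, the arm was still, and the wrist read about 9 to 10 N of spring pull.

**Disagreements:**
- The final side view put the pointer 1.7 mm past the clip (4.1 mm just before the last nudge). It rests on only two visible green pixels of a mostly hidden clip, so I trusted the earlier clear views.
- One side reading before the pull, from a single red pixel, gave 38.4 mm to the clip; I discarded it.

I did not go near the other two sleeves, the pots or the bottle, but I did not re-measure where they stand at the end.

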